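# Level the inking slab with a wedge

### The arm

A 7-joint arm with a two-finger parallel gripper is mounted at the origin on the work surface. World frame = base frame: x ahead of the robot, y to its left, z up, the work surface at z = 0. Lengths are in m, angles in rad, forces in N, time in s.
With the tool pointing down it reaches from about 0.425 to 0.875 m from the base axis. Payload 4.7 kg.
Tool frame: the origin (TCP) lies between the finger pads; the fingertips stand ctrl.tip_reach ahead of it and the grasp point (between the pads) lies 5 mm behind it (ctrl.tip_reach is the distance from the TCP to the fingertips, in m); z points along the fingers, y is the direction in which the jaws open and shut (so a half turn about z gives the same grasp; the last joint's range is limited). The gripper opens to 87 mm and grips with 3 to 60 N. Pads are 19 mm wide; open, the fingers measure 117 mm over their backs; the gripper's body (75 mm by 190 mm) begins 51 mm behind the grasp point.
Start: joints at [-1.157, 0.321, -0.07, 1.45, 0.023, 1.371, -0.057], TCP at [0.253, 0.599, 0.237] pointing down, gripper open.
Joint ranges: [-2.86, 2.86], [-0.3, 2.09], [-1.38, 1.24], [0.06, 2.45], [-1.56, 4.7], [0.09, 2.05], [-2.69, 2.69]. Speed limits (rad/s): [2.57, 2.57, 3.14, 3.14, 3.14, 3.14, 3.14].

### API

Orientations are given as a rotation vector (axis times angle).
In Python, from bench import ctrl gives the robot as it stands.
- The arm moves only by the shell command python3 -m handwheel 'ROWS' [FORCE]. ROWS is JSON, a list of rows, each a list of 7 numbers: the shift along the tool's x, y, z in mm, then the turn, a rotation vector about the tool's x, y, z in rad, then the gripper's target within -1 to 1 (shut at 1, half-way at 0, fully open at -1). In form: [[dx, dy, dz, ax, ay, az, grip], ...]. A call has 1 to 12 rows; each row is the pose to reach, as a shift and turn from the pose commanded when the call began, along the tool's axes at that moment; what a row does not reach only later rows make up. A row lasts 1/8 s, in which the tool goes at most 62.5 mm and 10.7 degrees, less where a joint would pass 70% of its speed; a pose out of reach is approached as far as the arm can. A call with a gripper value outside its range is refused whole. The fingers move at their own pace and stop on an object; FORCE is the grip in N (left out, the last holds). Time passes only in rows, so rows that repeat a pose let the fingers close. It gives the time, the measured TCP pose, the force and the opening at its end, in the units of the state.
- ctrl.get_state(): the state, without advancing time (a new reading comes with each control period).
- ctrl.get_image(name): name is "side" or "top"; returns the picture (420x560x3 uint8, red, green, blue); there is no depth.
- ctrl.camera_model(name): a dict with "mtx" (3x3 intrinsics, pixels), "xyz" and "orientation" of the camera in the world. Camera axes: x right, y up, looking along -z (the intrinsics and any distortion apply to the point x, -y, -z); pixel columns grow to the right and rows downward; lengths in m; the calibration is good to about 2 mm. A picture is of the moment at which its call begins. camera_model takes no time and is no camera call.
- ctrl.close_job(): hands the job in, once; it reports no verdict.
The state is a dict: "time": time; "joint_positions": joint angles; "qd": joint speeds; "joint_torque": joint torques, N m; "position": TCP position; "tool_rot": TCP orientation; "ft_force": force on the tool from outside, world axes, zero at the start; "torque": the same for the moment, N m; "grip_width": opening from 0.0 (shut) to 1.0 (fully open).
Only numpy, scipy, OpenCV 4.12 (cv2) and the standard library are available. Lean on these libraries where they do the work, as an engineer would, in place of code of your own. Each camera call takes 0.05 s, during which the arm holds its last target.

### The job

The marble inking slab sits low at the end that faces the wooden wedges. Take the thicker, longer of the two and slide it, thin end first, under the middle of the low end until the bubble of the spirit level on the slab lies between its two lines, then let go and leave the wedge lying there. Leave the thin wedge where it is.

Things in the scene. Friction and masses are not known exactly. Their poses are not given: they have to be found in the camera images.
- slab (a joint): Tilt (rad) of the marble slab (280 x 210 x 12 mm, 1.4 kg) about an axis 240 mm from its lip: -0.065 at the start (lip low), 0 level, positive too high (stop at 0.05). The aluminium spirit level fixed on it (160 x 40 x 22 mm, top 66 mm above the bench, 50 mm in from the lip) has a whitish bubble that runs to the higher end in a green strip, and is between the black lines within 0.015 rad.
- lip (a point): Lowest point, at mid-width, of the 12 mm steel rod under the slab's low end, which the wedge lifts (7 N; pushing takes 8 to 12 N). 10 mm above the bench at the start, 25.6 mm when level. x points inwards under the slab (the way to push), y along the edge, z up. The slab's edge is 10 mm outside it, its top 18 mm above it; rubber feet stand 80 to 100 mm to either side, the way between is clear.
- wedge_mid (a point): The right wedge: light wood, 140 x 40 mm, top sloping from 36 mm (thick end) to 4 mm (thin end), flat on the bench. Point: mid-length, 10 mm up. x points to the thin end, y across the 40 mm. Grip across the width, 50 mm back from the point. Lifts once the thin end is 26 mm past the lip; level with it 94 mm past, so the point 24 mm past (15 mm either way will do). Stays put when released.
- thin_mid (a point): The wrong wedge, to be left alone: same wood, 100 x 40 mm, only 16 mm thick at the thick end and 4 mm at the thin end. Point: mid-length, 5 mm up; x points to the thin end. It lies beside the right wedge, on either side, at least 120 mm away centre to centre. Also near, not to be used: a flat wooden block 120 x 40 x 20 mm, a tin, a small jar.

How it is judged:
By the outcome, as a careful person would: the job done as asked, in the order asked, and still so for the second after the job is handed in, with the robot touching nothing.
It also fails if it takes over 38 s, if anything falls off the work surface, if the arm or the gripper's body presses on something with over 40 N, if the wrist force passes 120 N, or if a joint passes its speed limit or range.

## Working session

There is one attempt and no reset: what is moved stays moved. The work goes in short steps, Python scripts to look and compute and a shell command to move; the robot and the scene stay as the last step left them, time stands still between calls to the robot, and variables do not carry over. Pictures are saved under pics/ and viewed, and the job is handed in when it is done.

```bash
mkdir -p pics; ls
python3 - <<'E'
from bench import ctrl
import cv2
s=ctrl.get_state()
for k,v in s.items(): print(k,v)
print(ctrl.tip_reach)
for n in("top","side"):
    print(n,ctrl.camera_model(n)); cv2.imwrite(f"pics/{n}0.png",ctrl.get_image(n)[:,:,::-1])
E
```

```text
pics
time 0.0
joint_positions [-1.15689908  0.32182843 -0.07009004  1.45170248  0.02259036  1.37080402
 -0.05691448]
qd [ 1.23733064e-04 -6.92831054e-04 -5.59735126e-05  2.27558102e-04
  9.72205106e-04 -9.40194771e-04  1.33825108e-03]
joint_torque [-2.47296430e-04 -4.91281414e+01 -4.04065428e-01 -3.12522125e+01
 -6.39371434e-02  4.40120883e-02  1.86450811e-04]
position [0.25282825 0.59822374 0.23544421]
tool_rot [-6.23735523e-01 -3.07874353e+00  3.03451087e-03]
ft_force [ 0.10871099 -0.18343314 -0.34854623]
torque [ 0.01245003  0.04370477 -0.00517698]
grip_width 1.0024245702535812
0.014
top {'mtx': array([[416.98337505,   0.        , 277.32958092],
       [  0.        , 416.98337505, 209.75749267],
       [  0.        ,   0.        ,   1.        ]]), 'xyz': array([ 0.41440359, -0.02775754,  1.00672321]), 'orientation': array([ 0.11013607, -0.10160692, -1.5912117 ])}
side {'mtx': array([[402.95326447,   0.        , 274.92483374],
       [  0.        , 402.95326447, 206.25755903],
       [  0.        ,   0.        ,   1.        ]]), 'xyz': array([0.53351175, 0.50442242, 0.69056933]), 'orientation': array([ 0.01991519, -0.99211811, -2.93057536])}
```

View pics/top0.png

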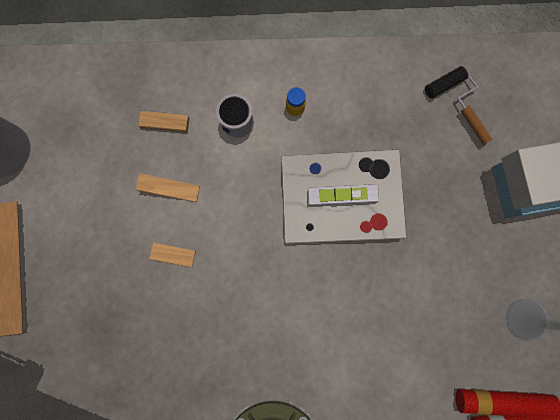

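View pics/side0.png

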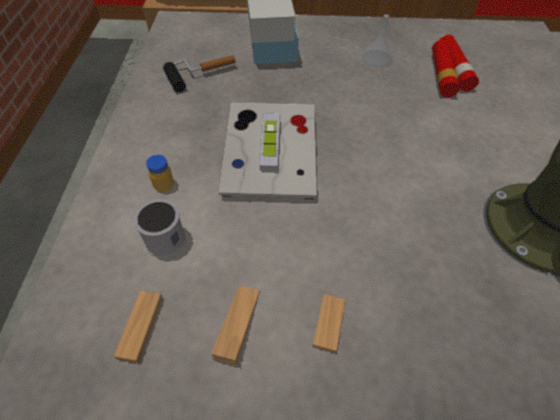

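```bash
cat > h.py <<'E'
import numpy as np,cv2
from bench import ctrl
from scipy.spatial.transform import Rotation as R
def ray(n,p):
    c=ctrl.camera_model(n);d=np.linalg.inv(c["mtx"])@[p[0],p[1],1]
    return c["xyz"],R.from_rotvec(c["orientation"]).apply([d[0],-d[1],-d[2]])
def plane(n,p,z):
    o,d=ray(n,p);return o+d*(z-o[2])/d[2]
def proj(n,P):
    c=ctrl.camera_model(n);q=R.from_rotvec(c["orientation"]).inv().apply(np.asarray(P)-c["xyz"])
    u=c["mtx"]@[q[0],-q[1],-q[2]];return u[:2]/u[2]
def tri(a,b):
    o1,d1=ray("top",a);o2,d2=ray("side",b)
    t=np.linalg.lstsq(np.c_[d1,-d2],o2-o1,rcond=None)[0]
    A=o1+t[0]*d1;B=o2+t[1]*d2;return (A+B)/2,np.linalg.norm(A-B)
E
python3 - <<'E'
import cv2
t=cv2.imread("pics/top0.png");s=cv2.imread("pics/side0.png")
for n,im,(x,y,w,h),f in (("w_t",t,(125,160,90,50),8),("w_s",s,(200,275,75,95),6),("s_t",t,(270,140,145,110),5),("s_s",s,(210,95,120,115),5)):
    cv2.imwrite(f"pics/{n}.png",cv2.resize(im[y:y+h,x:x+w],None,fx=f,fy=f,interpolation=cv2.INTER_CUBIC))
from h import *
for n,im in(("top",t),("side",s)):
    hsv=cv2.cvtColor(im,cv2.COLOR_BGR2HSV);m=cv2.inRange(hsv,(5,90,60),(25,255,255))
    for c in cv2.findContours(m,0,2)[0]:
        if 200<cv2.contourArea(c)<3000: 
            print(n,cv2.contourArea(c),cv2.minAreaRect(c),cv2.approxPolyDP(c,3,True)[:,0].tolist())
E
```

```text
top 336.5 ((483.229736328125, 401.8783874511719), (29.098621368408203, 17.91948890686035), 80.53767395019531) [[472, 389], [478, 398], [476, 413], [487, 416], [492, 411], [489, 392]]
top 694.5 ((172.07693481445312, 254.61538696289062), (43.14554977416992, 17.65045166015625), 11.309932708740234) [[153, 243], [151, 259], [191, 266], [194, 250]]
top 2542.0 ((11.0, 268.5), (135.0, 22.0), 90.0) [[16, 201], [0, 203], [0, 336], [22, 332]]
top 993.0 ((167.26126098632812, 187.63397216796875), (61.85464096069336, 17.819908142089844), 11.88865852355957) [[139, 173], [136, 189], [196, 200], [198, 185]]
top 766.0 ((163.0901641845703, 121.00820922851562), (49.61358642578125, 17.382862091064453), 5.194429397583008) [[140, 111], [138, 125], [144, 128], [187, 129], [187, 115]]
top 344.0 ((476.6922912597656, 124.53842163085938), (41.602516174316406, 9.429903030395508), 56.3099365234375) [[464, 108], [482, 141], [491, 140], [469, 105]]
side 1187.5 ((329.44146728515625, 323.273193359375), (24.305376052856445, 55.10615921020508), 12.094758033752441) [[324, 295], [313, 346], [335, 352], [344, 300]]
side 1679.0 ((138.637939453125, 326.1551513671875), (25.81165313720703, 75.5780029296875), 21.801406860351562) [[160, 294], [140, 291], [114, 356], [138, 362]]
side 1795.5 ((235.10000610351562, 324.20001220703125), (26.87936019897461, 79.37315368652344), 18.434947967529297) [[242, 286], [237, 289], [212, 351], [215, 359], [235, 365], [258, 293]]
side 351.5 ((161.4905548095703, 180.2169647216797), (22.66448974609375, 21.702966690063477), 74.05460357666016) [[169, 167], [160, 174], [149, 172], [159, 191], [172, 186]]
side 229.5 ((217.56350708007812, 62.64120101928711), (8.14378547668457, 34.6619873046875), 75.25643920898438) [[234, 57], [200, 64], [205, 70], [231, 63]]
```

View pics/w_t.png

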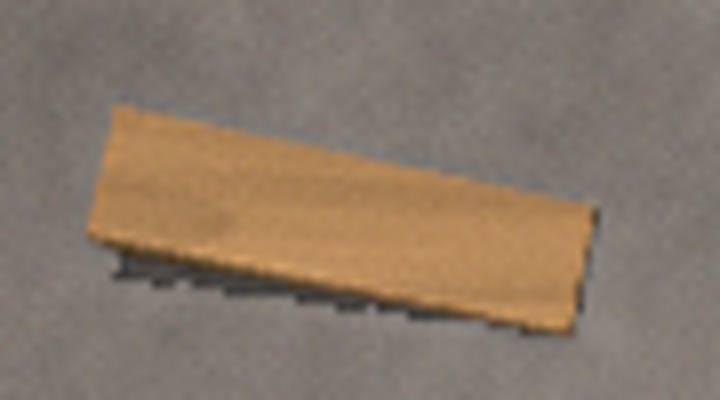

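View pics/w_s.png

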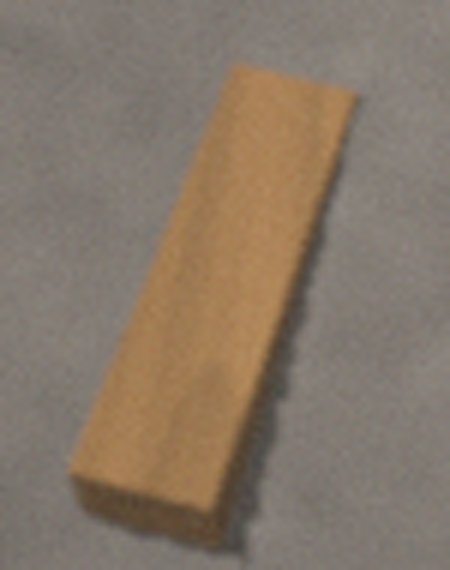

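View pics/s_t.png

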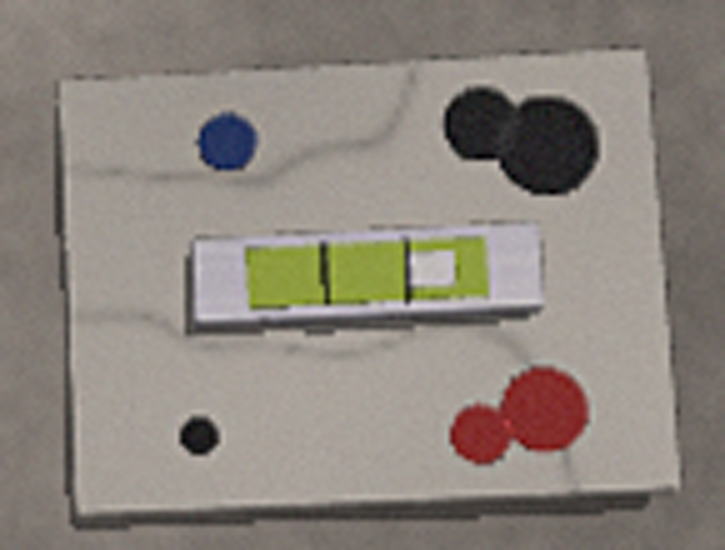

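View pics/s_s.png

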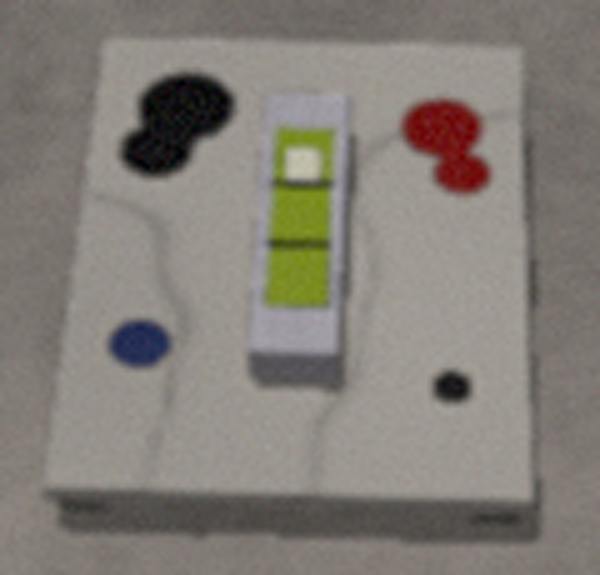

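Run:
```python
from h import *
np.set_printoptions(precision=4,suppress=True)
pts=dict(thickA=((139.4,173.1),(212.5,354)),thickB=((136.5,189.7),(235.3,360)),thinA=((199.6,185.9),(240,286)),thinB=((196.6,201.5),(259,290.5)),lipA=((282.4,156.4),(219,193.4)),lipB=((285,243),(316.6,195)))
zz=dict(thickA=.036,thickB=.036,thinA=.004,thinB=.004,lipA=.028,lipB=.028)
P={}
for k,(a,b) in pts.items():
    q,e=tri(a,b); t=plane("top",a,zz[k]); s=plane("side",b,zz[k]); P[k]=(t+s)/2
    print(k,q,e,t,s)
for u in (0,): 
    tk=(P["thickA"]+P["thickB"])/2;tn=(P["thinA"]+P["thinB"])/2;mid=(tk+tn)/2;d=(tn-tk)[:2]
    print("mid",mid,"len",np.linalg.norm(d),"ang",np.arctan2(d[1],d[0]), "w",np.linalg.norm((P["thickA"]-P["thickB"])[:2]),np.linalg.norm((P["thinA"]-P["thinB"])[:2]))
    e=(P["lipB"]-P["lipA"])[:2];print("edge len",np.linalg.norm(e)); e/=np.linalg.norm(e)
    n=np.array([e[1],-e[0]]); n=n if n[1]<0 else -n
    m=(P["lipA"]+P["lipB"])[:2]/2; print("edge mid",m,"in dir",n,np.arctan2(n[1],n[0]),"lip",m+.01*n)
    print("far corners (top)",[plane("top",p,.05) for p in ((270+645/5,140+50/5),(270+680/5,140+490/5))])
    # direction from spirit level: top z .066
    print("level ends",[plane("top",p,.066) for p in ((270+193/5,140+280/5),(270+541/5,140+265/5))])
s=ctrl.get_state();M=R.from_rotvec(s["tool_rot"]).as_matrix();print(s["position"],M)
```

```text
thickA [0.6423 0.3044 0.0307] 0.0008726993673402653 [0.6416 0.3026 0.036 ] [0.641  0.3061 0.036 ]
thickB [0.6038 0.3114 0.028 ] 0.0014810781059920826 [0.6015 0.3086 0.036 ] [0.6037 0.3136 0.036 ]
thinA [ 0.6143  0.1665 -0.0031] 0.0010382754578039195 [0.6134 0.1651 0.004 ] [0.613  0.1701 0.004 ]
thinB [ 0.5768  0.1738 -0.0037] 0.001289336679770888 [0.575  0.1723 0.004 ] [0.577  0.1774 0.004 ]
lipA [ 0.6792 -0.0392  0.0164] 0.00030710756636192636 [ 0.6762 -0.0391  0.028 ] [ 0.6765 -0.0298  0.028 ]
lipB [ 0.4687 -0.0403  0.0227] 0.0012433168591737742 [ 0.4678 -0.0401  0.028 ] [ 0.4698 -0.0362  0.028 ]
mid [0.6083 0.2395 0.02  ] len 0.1392417497740918 ang -1.7685448666050672 w 0.03928476385497054 0.03794582992003298
edge len 0.2076055866732895
edge mid [ 0.5726 -0.0363] in dir [ 0.0177 -0.9998] -1.5530531200555207 lip [ 0.5728 -0.0463]
far corners (top) [array([ 0.6791, -0.3138,  0.05  ]), array([ 0.4717, -0.3171,  0.05  ])]
level ends [array([ 0.5717, -0.0963,  0.066 ]), array([ 0.5749, -0.2554,  0.066 ])]
[0.2529 0.5983 0.2356] [[-0.9212  0.3892 -0.0006]
 [ 0.3892  0.9212 -0.0016]
 [-0.0001 -0.0017 -1.    ]]
```

```bash
cat >> h.py <<'E'
def rel(P,theta):
    s=ctrl.get_state();M=R.from_rotvec(s["tool_rot"]).as_matrix()
    c,n=np.cos(theta),np.sin(theta);T=np.array([[c,n,0],[n,-c,0],[0,0,-1]]).T
    print("t",s["time"],"dxyz mm",np.round(M.T@(np.array(P)-s["position"])*1000,1),"rot",np.round(R.from_matrix(M.T@T).as_rotvec(),4))
E
python3 -c "
from h import *
rel([.6178,.287,.10],1.373)"
```

```text
t 0.1 dxyz mm [-457.3 -144.5  135.8] rot [-1.4000e-03  1.2000e-03  1.3688e+00]
```

```bash
python3 -m handwheel '[[-50,-16,0,0,0,0.15,-1],[-101,-32,0,0,0,0.3,-1],[-152,-48,10,0,0,0.45,-1],[-203,-64,25,0,0,0.6,-1],[-254,-80,40,0,0,0.75,-1],[-305,-96,60,0,0,0.91,-1],[-356,-112,80,0,0,1.07,-1],[-407,-128,100,0,0,1.22,-1],[-457,-144,120,0,0,1.369,-1],[-457,-144,135,0,0,1.369,-1],[-457,-144,135,0,0,1.369,-1],[-457,-144,135,0,0,1.369,-1]]'
python3 - <<'E'
from h import *
rel([.6178,.287,.018],1.373)
for n in("top","side"): cv2.imwrite(f"pics/{n}1.png",ctrl.get_image(n)[:,:,::-1])
a=cv2.imread("pics/top1.png")[130:250,90:240];b=cv2.imread("pics/side1.png")[240:390,150:320]
cv2.imwrite("pics/c1.png",np.hstack([cv2.resize(a,(400,320)),cv2.resize(b,(363,320))]))
E
```

```text
time: 1.6
position: [0.6169, 0.2905, 0.102]
tool_rot: [-2.426, -1.994, -0.001]
ft_force: [0.4, -0.1, -0.3]
grip_width: 1.002
t 1.6 dxyz mm [-3.3  1.6 84. ] rot [-0.0005 -0.0013  0.0031]
```

View pics/c1.png

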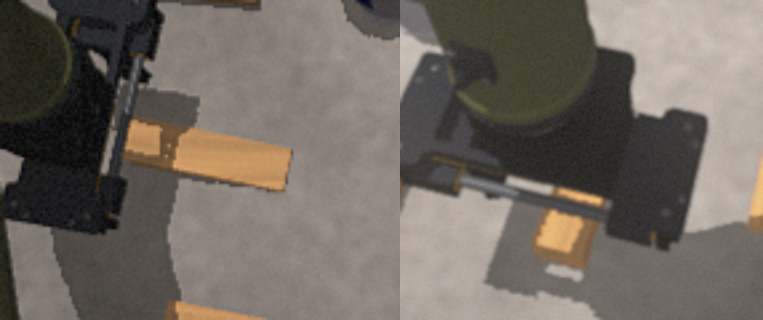

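The gripper straddles the thick half of the middle (long) wedge, aligned with it. I'll descend and grip.

```bash
python3 -m handwheel '[[-1,0,30,0,0,0,-1],[-2,1,60,0,0,0,-1],[-2,1,75,0,0,0,-1],[-2,1,82,0,0,0,-1],[-2,1,82,0,0,0,-1],[-2,1,82,0,0,0,-1]]' 30
python3 -c "
from h import *
rel([.6178,.287,.018],1.373)"
```

```text
time: 2.45
position: [0.6194, 0.2866, 0.0209]
tool_rot: [2.43, 1.991, 0.003]
ft_force: [0.4, -0.0, 0.0]
grip_width: 0.997
t 2.45 dxyz mm [ 0.1 -1.6  2.9] rot [ 0.0017 -0.0014 -0.    ]
```

```bash
python3 -m handwheel '[[0,-1,2,0,0,0,-1],[0,-1,2,0,0,0,0.3],[0,-1,2,0,0,0,1],[0,-1,2,0,0,0,1],[0,-1,2,0,0,0,1],[0,-1,2,0,0,0,1],[0,-1,2,0,0,0,1],[0,-1,2,0,0,0,1]]' 40
python3 - <<'E'
from h import *
rel([.6178,.287,.018],1.373)
for n in("top","side"): cv2.imwrite(f"pics/{n}2.png",ctrl.get_image(n)[:,:,::-1])
a=cv2.imread("pics/top2.png")[130:250,90:240];b=cv2.imread("pics/side2.png")[240:390,150:320]
cv2.imwrite("pics/c2.png",np.hstack([cv2.resize(a,(400,320)),cv2.resize(b,(363,320))]))
E
```

```text
time: 3.45
position: [0.6176, 0.2863, 0.0176]
tool_rot: [2.43, 1.991, 0.0]
ft_force: [0.5, 0.3, -1.3]
grip_width: 0.455
t 3.45 dxyz mm [ 0.7  0.  -0.4] rot [ 0.0002 -0.0001 -0.0002]
```

View pics/c2.png

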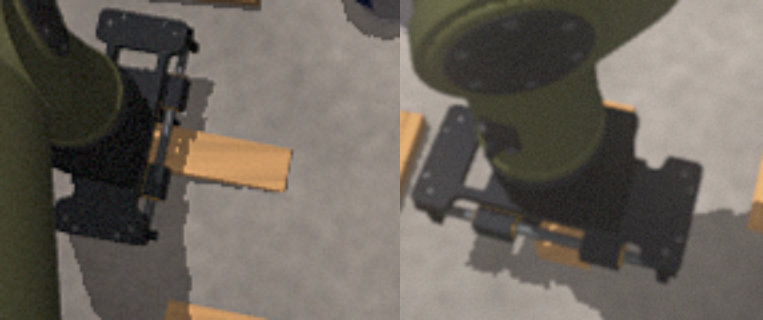

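```bash
python3 -c "
from h import *
rel([.5701,.112,.024],1.5888)"
```

```text
t 3.55 dxyz mm [-180.2  -12.3   -6.4] rot [ 2.00e-04 -1.00e-04 -2.16e-01]
```

```bash
python3 -m handwheel '[[0,0,-6,0,0,0,1],[-20,-1,-7,0,0,-0.02,1],[-55,-4,-7,0,0,-0.06,1],[-95,-7,-7,0,0,-0.11,1],[-135,-10,-7,0,0,-0.16,1],[-165,-12,-7,0,0,-0.2,1],[-180,-12,-7,0,0,-0.216,1],[-180,-12,-7,0,0,-0.216,1],[-180,-12,-7,0,0,-0.216,1]]'
python3 - <<'E'
from h import *
rel([.5701,.112,.018],1.5888)
for n in("top","side"): cv2.imwrite(f"pics/{n}3.png",ctrl.get_image(n)[:,:,::-1])
a=cv2.imread("pics/top3.png")[130:260,180:420];b=cv2.imread("pics/side3.png")[90:320,160:360]
cv2.imwrite("pics/c3.png",np.hstack([cv2.resize(a,(480,260)),cv2.resize(b,(226,260))]))
cv2.imwrite("pics/c3.png",np.hstack([cv2.resize(a,(500,271)),cv2.resize(b,(236,271))]))
E
```

```text
time: 4.68
position: [0.5707, 0.1134, 0.0249]
tool_rot: [-2.2, -2.242, -0.002]
ft_force: [0.2, 0.4, -0.3]
grip_width: 0.459
t 4.675 dxyz mm [-1.4 -0.6  6.9] rot [ 0.0007 -0.0009  0.0007]
```

View pics/c3.png

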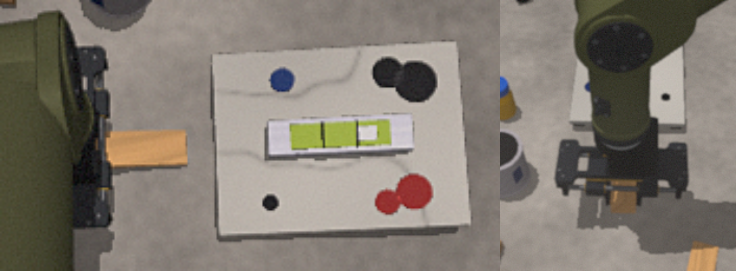

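View pics/top3.png

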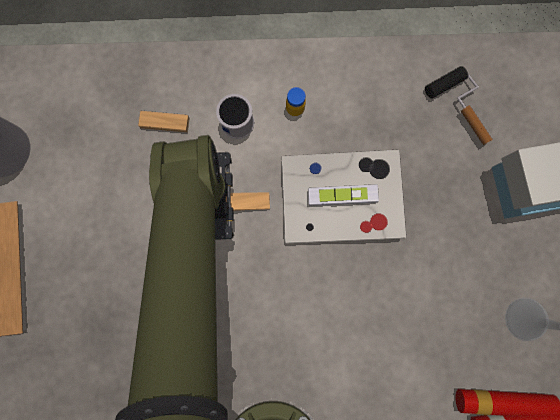

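The wedge's thin end is at px (270, 201), the slab edge at px col 283, so the gap is about 30 mm as planned. Next I check the numbers.

Run:
```python
from h import *
im=cv2.imread("pics/top3.png")
m=cv2.inRange(cv2.cvtColor(im,cv2.COLOR_BGR2HSV),(5,90,60),(25,255,255)); m[:,:225]=0;m[:,290:]=0;m[:180]=0;m[225:]=0
c=max(cv2.findContours(m,0,2)[0],key=cv2.contourArea);p=c[:,0]
xm=p[:,0].max();e=p[p[:,0]>=xm-2];print(xm,e[:,1].min(),e[:,1].max())
top=[p[p[:,0]==x][:,1].min() for x in range(240,267)];bot=[p[p[:,0]==x][:,1].max() for x in range(240,267)]
print(np.polyfit(range(240,267),top,1),np.polyfit(range(240,267),bot,1))
print(plane("top",(xm+.5,(e[:,1].min()+e[:,1].max())/2),.011))
```

```text
269 192 208Traceback (most recent call last):
  File "<stdin>", line 6, in <module>
    return umr_minimum(a, axis, None, out, keepdims, initial, where)
ValueError: zero-size array to reduction operation minimum which has no identity
```

```bash
python3 -m handwheel '[[-1,-1,3,0,0,0,1],[-1,-1,6,0,0,0,1],[-1,-1,6,0,0,0,1],[-1,-1,6,0,0,0,1]]' 50
python3 - <<'E'
from h import *
rel([.5701,.112,.018],1.5888)
print(plane("top",(270,200.4),.008),plane("top",(283.7,199.7),.028))
E
```

```text
time: 5.28
position: [0.5694, 0.1112, 0.0185]
tool_rot: [-2.201, -2.241, 0.0]
ft_force: [0.1, 0.2, -0.7]
grip_width: 0.455
t 5.275 dxyz mm [0.8 0.7 0.5] rot [-0.  0.  0.]
[ 0.5727989  -0.00662433  0.008     ] [ 0.57053944 -0.03962894  0.028     ]
```

```bash
python3 -m handwheel '[[-10,0,0,0,0,0,1],[-20,0,0,0,0,0,1],[-30,0,0,0,0,0,1],[-40,0,0,0,0,0,1],[-50,0,0,0,0,0,1],[-60,0,0,0,0,0,1],[-68,0,0,0,0,0,1],[-76,0,0,0,0,0,1],[-84,0,0,0,0,0,1],[-92,0,0,0,0,0,1],[-92,0,0,0,0,0,1],[-92,0,0,0,0,0,1]]' 50
python3 - <<'E'
from h import *
rel([.5705,-.0228,.018],1.5888)
for n in("top","side"): cv2.imwrite(f"pics/{n}4.png",ctrl.get_image(n)[:,:,::-1])
a=cv2.imread("pics/top4.png")[130:260,180:420];b=cv2.imread("pics/side4.png")[90:320,160:360]
cv2.imwrite("pics/c4.png",np.hstack([cv2.resize(a,(500,271)),cv2.resize(b,(236,271))]))
E
```

```text
time: 6.78
position: [0.5707, 0.0209, 0.0182]
tool_rot: [-2.199, -2.241, -0.001]
ft_force: [0.8, 5.2, -4.2]
grip_width: 0.458
t 6.775 dxyz mm [-43.7  -1.    0.1] rot [-0.0007 -0.0017  0.0012]
```

View pics/c4.png

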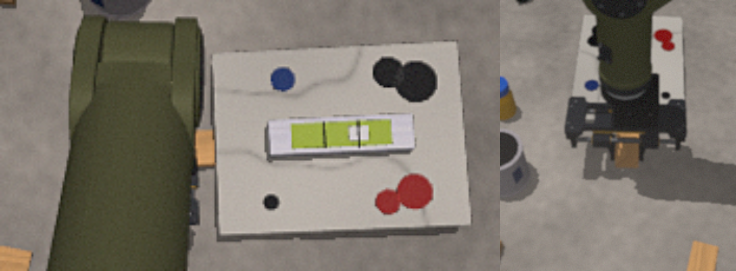

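The wedge is under the lip and the bubble, at crop x 359, has reached the far line. Pushing on.

```bash
python3 -m handwheel '[[-6,0,0,0,0,0,1],[-12,0,0,0,0,0,1],[-18,0,0,0,0,0,1],[-24,0,0,0,0,0,1],[-30,0,0,0,0,0,1],[-35,0,0,0,0,0,1],[-38,0,0,0,0,0,1],[-38,0,0,0,0,0,1],[-38,0,0,0,0,0,1]]' 50
python3 - <<'E'
from h import *
rel([.5705,-.0228,.018],1.5888)
for n in("top","side"): cv2.imwrite(f"pics/{n}5.png",ctrl.get_image(n)[:,:,::-1])
a=cv2.imread("pics/top5.png")[150:250,270:420];b=cv2.imread("pics/side5.png")[90:320,160:360]
cv2.imwrite("pics/c5.png",np.hstack([cv2.resize(a,(525,350)),cv2.resize(b,(236,350))]))
E
```

```text
time: 8.0
position: [0.571, -0.0186, 0.018]
tool_rot: [-2.2, -2.241, 0.002]
ft_force: [0.5, 3.6, -7.2]
grip_width: 0.457
t 8.0 dxyz mm [-4.2 -0.6  0. ] rot [-0.0015 -0.0002  0.0002]
```

View pics/c5.png

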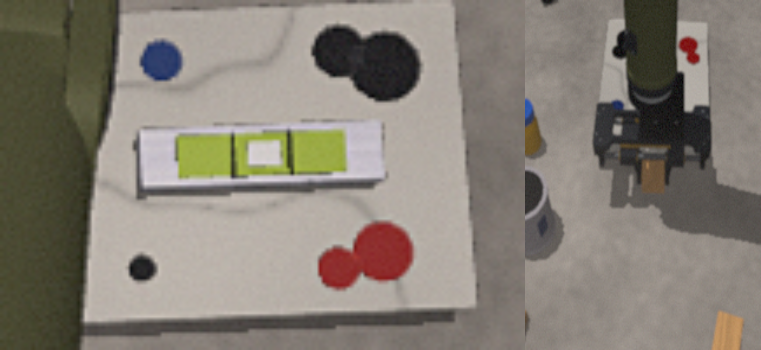

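The bubble (crop x 248–281) lies inside the lines (233, 290). I'll release and withdraw straight up.

```bash
python3 -m handwheel '[[0,0,0,0,0,0,0.3],[0,0,0,0,0,0,-0.3],[0,0,0,0,0,0,-0.5],[0,0,0,0,0,0,-0.5],[0,0,0,0,0,0,-0.5],[0,0,-15,0,0,0,-0.5],[0,0,-40,0,0,0,-0.5],[10,0,-80,0,0,0,-0.5],[40,0,-120,0,0,0,-0.5],[90,0,-150,0,0,0,-0.5],[140,0,-170,0,0,0,-0.5],[190,0,-180,0,0,0,-0.5]]'
python3 -m handwheel '[[50,0,0,0,0,0,-0.5],[100,0,0,0,0,0,-0.5],[130,0,0,0,0,0,-0.5],[130,0,0,0,0,0,-0.5],[130,0,0,0,0,0,-0.5]]'
python3 - <<'E'
from h import *
for n in("top","side"): cv2.imwrite(f"pics/{n}6.png",ctrl.get_image(n)[:,:,::-1])
a=cv2.imread("pics/top6.png")[150:250,220:420];b=cv2.imread("pics/side6.png")[90:290,160:360]
cv2.imwrite("pics/c6.png",np.hstack([cv2.resize(a,(500,250)),cv2.resize(b,(250,250))]))
print(ctrl.get_state()["ft_force"])
E
```

```text
time: 9.6
position: [0.5691, 0.1727, 0.2017]
tool_rot: [2.201, 2.24, 0.006]
ft_force: [-0.3, -0.1, -0.7]
grip_width: 0.75
time: 10.22
position: [0.5665, 0.2998, 0.1992]
tool_rot: [2.202, 2.239, 0.0]
ft_force: [0.6, -0.2, -0.1]
grip_width: 0.751
[-0.07452401 -0.57693998 -0.01457816]
```

View pics/top6.png

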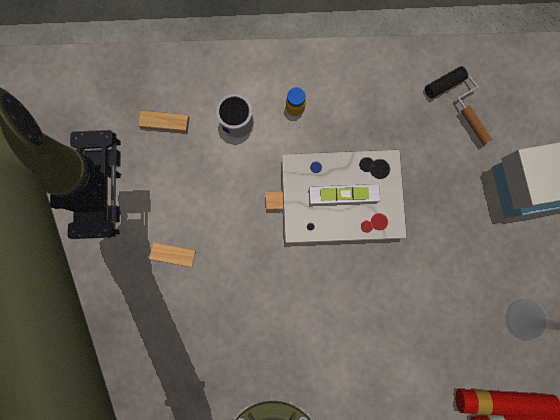

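View pics/c6.png

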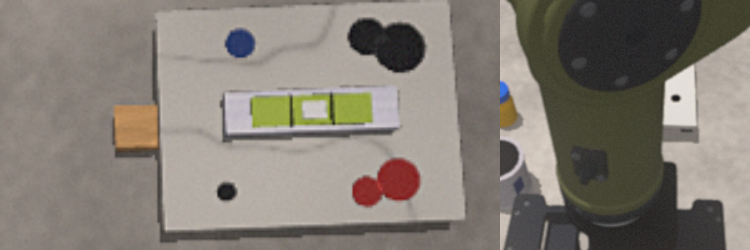

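The wedge lies under the middle of the lip at px (275, 202). The bubble (crop x 302–327) is between the lines (291, 332), the thin wedge hasn't moved, and the arm is clear. Handing in.

```bash
python3 -c "
from bench import ctrl
print(ctrl.close_job())"
```

```text
the job is handed in; nothing more can be done
None
```

I slid the thicker, longer wedge thin end first under the middle of the slab's low end until the slab was level. I then released it and backed the arm away, handing the job in at about 10.3 s of the 38 s allowed.

- **Level:** After release, the top picture shows the whole bubble between its two lines, about 1 pixel from their middle on the far side.
- **Wedges:** The thick wedge stayed where I left it, near the middle of the edge, and the thin wedge is where it started.
- **Forces:** The wrist force was at most about 8 N at the readings I took. It was near zero at the end, with the gripper touching nothing.
- **Disagreements:** Positions worked out from the two cameras together came out 5–12 mm too low. I used the known heights instead and relied mainly on the top camera. In the last pictures the arm hid most of the slab from the side camera, so the final check rests on the top view alone.

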